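# Spin-check a lab disc and brake it on its zero line

### The job

Check the bearing of the rotary-motion disc and leave it at zero for the next run: with a fingertip on the metal, flick the disc spinning, either way round, and let it coast untouched for at least four seconds. While it is still turning, brake it with a fingertip and leave it standing with its red line at the yellow pointer, your hand clear. Use light touches only, never gripping the disc, and leave the bottles, can and weight standing where they are.

Things in the scene. Friction and masses are not known exactly. Their poses are not given: they have to be found in the camera images.
- stand: Blue-grey tripod fixed to the bench. Origin on the bench under the disc's axis; z up; +x along the longest leg, on whose end the pointer's thin steel post (5 mm radius) stands 143 mm from the axis, beside the disc, its top and the yellow pointer at 102 mm. Everything else of it (legs to 152 and 128 mm out, bearing column, small thread pulley) stays below the disc's top.
- disc: Aluminium disc, 230 mm across, 10 mm thick, 1.1 kg (varies by a fifth), level on a vertical ball-bearing spindle, free to turn endlessly. Origin: centre of its flat top face, 100 mm above the bench; x along the red line, z up. Brass screw head in the middle (12 mm radius, 3 mm high). Pressed down it yields 1 mm per 4 N, to 6 mm (sprung bearing). Coasting, it loses 0.2 to 0.5 rad/s each second.
- zero_line (a point): Outer end of the red line painted on the disc's top, at the rim, 115 mm from the axis; the line is 6 mm wide and runs in to 55 mm from the axis. A fingertip pressed on the disc's top with 4 to 12 N grips it by friction (coefficient about 0.5 to 1): it can be swept round, stopped within about 0.2 s, or drawn along a few degrees.
- pointer_tip (a point): Tip of the yellow pointer, fixed on the stand, level with the disc's top face and 119 mm from the axis (4 mm off the rim). The red line's outer end must stop at this tip.
- glue_bottle: Bystander: white glue bottle with a long thin nozzle, purple label, 34 mm across, 118 mm tall. Origin under its centre.
- spray_bottle: Bystander: dark brown bottle with a white pump cap, 38 mm across, 118 mm tall. Origin under its centre.
- varnish_can: Bystander: varnish tin, 111 mm across, 118 mm tall. Origin under its centre.
- brass_weight: Bystander: brass laboratory weight with a small head, 40 mm across, 34 mm tall. Origin under its centre.

How it is judged:
On the way, in this order (a step that is already met when the one before it is completed fails the run):
1. the disc, flicked, coasts with nothing touching it for four seconds, turning all the while (contact force between anything else and disc below 0.1 N and angular speed of disc above 0.15 rad/s), for 4 s.
2. a fingertip touches the disc while it is still turning (contact force between the fingers and disc above 0.1 N and angular speed of disc above 0.1 rad/s).
At the end, for the whole second after the job is handed in: The disc stands still and untouched with the outer end of its red line within 8 mm (4 degrees) of the pointer's centreline, on the pointer's side, and the bottles, can and weight are within 20 mm of where they were (y of zero_line in the frame of stand between -0.008 and 0.008 m and x of zero_line in the frame of stand above 0.1 m and angular speed of disc below 0.03 rad/s and contact force between anything else and disc below 0.1 N and distance of each of glue_bottle, spray_bottle, varnish_can, brass_weight from where it was at the start of the episode below 0.02 m).
It fails at once if the glue bottle is pushed, lifted, carried or tipped (distance of glue_bottle from where it was at the start of the episode above 0.02 m or angle between glue_bottle's own z axis and vertical above 0.35 rad).
It fails at once if the spray bottle is pushed, lifted, carried or tipped (distance of spray_bottle from where it was at the start of the episode above 0.02 m or angle between spray_bottle's own z axis and vertical above 0.35 rad).
It fails at once if the varnish can is pushed, lifted, carried or tipped (distance of varnish_can from where it was at the start of the episode above 0.02 m or angle between varnish_can's own z axis and vertical above 0.35 rad).
It fails at once if the brass weight is pushed, lifted, carried or tipped (distance of brass_weight from where it was at the start of the episode above 0.02 m or angle between brass_weight's own z axis and vertical above 0.35 rad).
It fails at once if the disc is gripped or pressed hard (over 40 N) (contact force between any of the fingers, the arm and disc above 40 N).
It also fails if it takes over 51 s, if anything falls off the work surface, if the arm or the gripper's body presses on something with over 40 N, if the wrist force passes 120 N, or if a joint passes its speed limit or range.

### The arm

A 6-joint arm with a two-finger parallel gripper is mounted at the origin on the work surface. World frame = base frame: x ahead of the robot, y to its left, z up, the work surface at z = 0. Lengths are in m, angles in rad, forces in N, time in s.
With the tool pointing down it reaches from about 0.4 to 0.925 m from the base axis. Payload 3.4 kg.
Tool frame: the origin (TCP) lies midway between the tips of the shut fingers; the grasp point (between the pads) lies 19 mm behind it (bot.grasp_offset is the distance from the TCP to the grasp point, in m); z points along the fingers, y is the line along which they close (so a half turn about z gives the same grasp; the last joint's range is limited). The gripper opens to 85 mm and grips with 20 to 120 N. Pads are 22 mm wide; open, the fingers measure 114 mm over their backs; the gripper's body (76 mm by 85 mm) begins 54 mm behind the grasp point. The pads swing forward as they close: fully open they stand 13 mm farther back than shut.
Start: joints at [-1.278, 0.307, 1.506, -0, 1.328, -0.073], TCP at [0.206, -0.537, 0.231] pointing down, gripper open.
Joint ranges: [-3.12, 3.12], [-1.05, 2.28], [0.14, 2.33], [-1.42, 4.57], [0.1, 2.73], [-2.68, 2.68]. Speed limits (rad/s): [2.57, 2.57, 3.14, 3.14, 3.14, 3.14].

### API

Orientations are given as a rotation vector (axis times angle).
In Python, from cell import bot gives the robot as it stands.
- The arm moves only by the shell command python3 -m crank 'ROWS' [FORCE]. ROWS is JSON, a list of rows, each a list of 3 entries, a list of its own where there are three numbers: the opening, from 0 (shut) to 1 (fully open), then the shift along the world's x, y, z in m, then the turn about the world's z in degrees. In form: [[claw, [x, y, z], yaw], ...]. A call has 1 to 8 rows; each row is the pose to reach, as a shift and turn from the pose commanded when the call began; what a row does not reach only later rows make up. A row lasts 1/8 s, in which the tool goes at most 62.5 mm and 10.7 degrees, less where a joint would pass 70% of its speed; a pose out of reach is approached as far as the arm can. A call with a gripper value outside its range is refused whole. The fingers move at their own pace and stop on an object; FORCE is the grip in N (left out, the last holds). Time passes only in rows, so rows that repeat a pose let the fingers close. It gives the time, the measured TCP pose, the force, the opening and the grip force at its end, in the units of the state.
- bot.get_obs(): the state, without advancing time (a new reading comes with each control period).
- bot.snapshot(name): name is "scene" or "top" or "wrist"; returns the picture (480x640x3 uint8, red, green, blue); there is no depth.
- bot.calibration(name): a dict with "fx", "fy", "cx", "cy" (pixels), "k1" (the pictures are not rectified: a ray, as slopes to the right and down, at radius r is drawn at 1 + k1 r^2 times it, then the intrinsics apply), "T" (4x4, takes a point from camera to world coordinates); the wrist camera has in their place "mount" (4x4, takes a point from camera to tool coordinates, whose origin is the TCP and whose axes are the flange's). Camera axes: x right, y up, looking along -z (the intrinsics and any distortion apply to the point x, -y, -z); pixel columns grow to the right and rows downward; lengths in m; the calibration is good to about 2 mm. A picture is of the moment at which its call begins: read the wrist's pose just before it. calibration takes no time and is no camera call.
- bot.finish_job(): hands the job in; it is judged then, once.
The state is a dict: "clock": time; "q": joint angles; "joint_vel": joint speeds; "effort": joint torques, N m; "tool_pos": TCP position; "eef_rot": TCP orientation; "force": force on the tool from outside, world axes, zero at the start; "ft_torque": the same for the moment, N m; "gripper_width": opening from 0.0 (shut) to 1.0 (fully open); "grip_force": force on a finger pad.
Only numpy, scipy, OpenCV 4.12 (cv2) and the standard library are available. Lean on these libraries where they do the work, as an engineer would, in place of code of your own. Each camera call takes 0.05 s, during which the arm holds its last target. There are 200 camera calls.

## Working session

There is one attempt and no reset: what is moved stays moved. The work goes in short steps, Python scripts to look and compute and a shell command to move; the robot and the scene stay as the last step left them, time stands still between calls to the robot, and variables do not carry over. Pictures are saved under pics/ and viewed, at most 10 in all, crops included, and the job is handed in when it is done.

```bash
mkdir -p pics; python3 - <<'E'
from cell import bot
import cv2
o=bot.get_obs();print(o['clock'],o['tool_pos'],o['eef_rot'],o['force'],o['gripper_width'])
for n in("scene","top"):
    cv2.imwrite(f"pics/{n}0.png",bot.snapshot(n)[:,:,::-1]);c=bot.calibration(n);print(n,{k:(v if k!='T' else __import__('numpy').round(v,3).tolist()) for k,v in c.items()})
E
```

```text
0.0 [ 0.20545404 -0.53629403  0.23039117] [-3.08721249e+00 -5.71031595e-01  3.17124304e-04] [-0.03797043 -0.06536396  0.65326316] 0.9987753352677082
scene {'fx': 501.8633143723777, 'fy': 501.8633143723777, 'cx': 322.2147794016942, 'cy': 244.2577167267415, 'k1': -0.13225411163843848, 'T': [[0.008, -0.543, 0.84, 1.48], [1.0, 0.018, 0.002, 0.0], [-0.016, 0.84, 0.543, 0.653], [0.0, 0.0, 0.0, 1.0]]}
top {'fx': 548.4349738112281, 'fy': 548.4349738112281, 'cx': 317.9950171500756, 'cy': 241.8658244135036, 'k1': 0.0162368038976404, 'T': [[0.008, 0.995, -0.101, 0.475], [-1.0, 0.008, 0.004, -0.019], [0.004, 0.101, 0.995, 1.51], [0.0, 0.0, 0.0, 1.0]]}
```

View pics/top0.png

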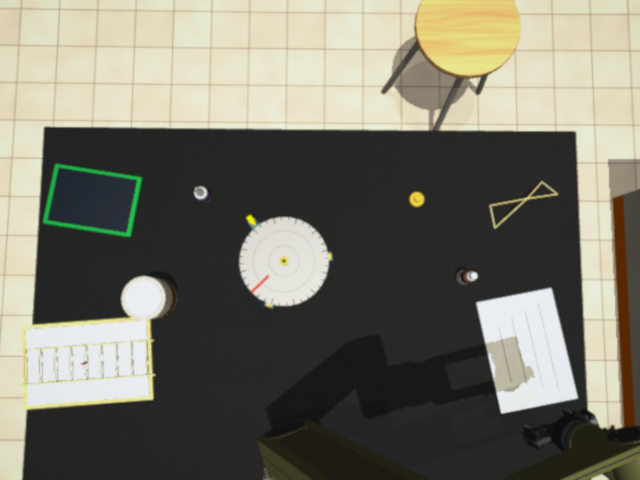

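View pics/scene0.png

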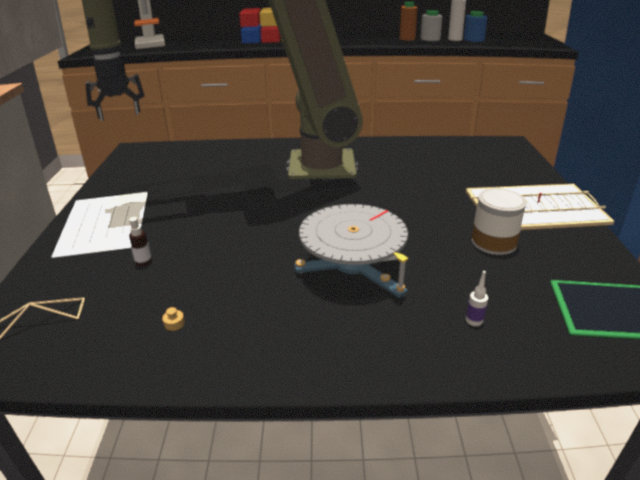

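Top view: disc centre is near (284,261), pointer near (251,219), outer red end near (251,293). The right side of the disc is clear. In the scene view the pointer post is at about (402,265).

```bash
cat > m.py <<'E'
import numpy as np,cv2
from cell import bot
C=bot.calibration("top")
K=np.array([[C["fx"],0,C["cx"]],[0,C["fy"],C["cy"]],[0,0,1]]);D=np.array([C["k1"],0,0,0.])
def ray(px,z=.1):
    s=cv2.undistortPoints(np.float64(px).reshape(-1,1,2),K,D)[:,0]
    d=np.c_[s[:,0],-s[:,1],-np.ones(len(s))]@C["T"][:3,:3].T;o=C["T"][:3,3]
    return (o+d*((z-o[2])/d[:,2])[:,None])[:,:2]
def pix(m): return np.argwhere(m)[:,::-1].astype(float)
def snap(save=None):
    t=bot.get_obs()["clock"];im=bot.snapshot("top")
    if save: cv2.imwrite(save,im[:,:,::-1])
    return t,im,cv2.cvtColor(im,cv2.COLOR_RGB2HSV)
def red(hsv,c,R=.125):
    h,s,v=cv2.split(hsv);p=pix(((h<8)|(h>172))&(s>110)&(v>80))
    if not len(p): return None,0
    w=ray(p)-c;r=np.hypot(*w.T);w=w[(r<R)&(r>.04)]
    if len(w)<8: return None,len(w)
    m=w.mean(0);return np.degrees(np.arctan2(m[1],m[0])),len(w)
E
python3 - <<'E'
from m import *
t,im,hsv=snap();h,s,v=cv2.split(hsv)
m=((s<50)&(v>130)).astype(np.uint8);m[:,:225]=0;m[:,345:]=0;m[:205]=0;m[320:]=0
m=cv2.morphologyEx(m,cv2.MORPH_OPEN,np.ones((3,3)))
cs,_=cv2.findContours(m,0,1);k=cv2.convexHull(max(cs,key=cv2.contourArea))
(e,ax,_)=cv2.fitEllipse(k);c=ray([e])[0];print("disc",e,ax,c)
hull=ray(k[:,0]);print("r",np.hypot(*(hull-c).T).min(),np.hypot(*(hull-c).T).max())
y=pix((abs(h-28.)<7)&(s>140)&(v>100));w=ray(y,.102)-c;r=np.hypot(*w.T)
q=w[(r>.112)&(r<.175)];a=np.degrees(np.arctan2(q[:,1],q[:,0]))
for lo in range(-180,180,20):
    k=(a>=lo)&(a<lo+20)
    if k.any():print(lo,k.sum(),a[k].mean(),np.hypot(*q[k].T).mean())
print("screw",ray(y,.103)[r<.02].mean(0),"red",red(hsv,c))
for n,p in dict(glue=(201,193),spray=(470,276),can=(148,298),weight=(417,199)).items():print(n,ray([p],.1))
E
```

```text
disc (283.5106506347656, 261.02264404296875) (89.325439453125, 89.63102722167969) [0.56797996 0.06381564]
r 0.11417559569145119 0.1190507667981987
20 46 37.768283539760375 0.13839273045186157
40 19 41.07158627339707 0.1396275514702191
screw [0.56864738 0.06351767] red (np.float64(134.01536326785757), 44)
glue [[0.743621   0.28093371]]
spray [[ 0.53335459 -0.41552659]]
can [[0.47087917 0.40774201]]
weight [[ 0.73261062 -0.28161684]]
```

```bash
python3 -m crank '[[0,[0.363,0.52,-0.06],0],[0,[0.363,0.52,-0.06],0],[0,[0.363,0.52,-0.06],0],[0,[0.363,0.52,-0.06],0],[0,[0.363,0.52,-0.06],0],[0,[0.363,0.52,-0.06],0],[0,[0.363,0.52,-0.06],0],[0,[0.363,0.52,-0.06],0]]'; python3 -c "
from cell import bot
o=bot.get_obs();print(o['clock'],o['tool_pos'],o['force'],o['gripper_width'],o['joint_vel'])"
```

```text
clock: 1.15
tool_pos: [0.4915, -0.127, 0.184]
eef_rot: [3.089, 0.571, 0.0]
force: [-0.0, -0.7, 0.7]
gripper_width: 0.001
grip_force: 0.0
1.15 [ 0.49145455 -0.12701539  0.18400438] [-0.0391348  -0.7288689   0.73029508] 0.0009620231577778162 [ 0.97976873  0.25048384 -0.2305384  -0.00413602 -0.0350057   0.9737567 ]
```

```bash
python3 -m crank '[[0,[0.035,0.05,-0.03],0],[0,[0.065,0.09,-0.06],0],[0,[0.065,0.09,-0.06],0]]'; python3 -m crank '[[0,[0,0,0],0]]'
```

```text
clock: 1.52
tool_pos: [0.5557, -0.0355, 0.1214]
eef_rot: [-3.086, -0.578, 0.006]
force: [-0.2, -0.1, -0.0]
gripper_width: 0.001
grip_force: 0.0
clock: 1.65
tool_pos: [0.555, -0.0387, 0.1237]
eef_rot: [-3.089, -0.573, 0.003]
force: [0.4, 0.4, -0.8]
gripper_width: 0.002
grip_force: 0.0
```

```bash
python3 -m crank '[[0,[-0.014,0.028,-0.015],0],[0,[-0.014,0.028,-0.022],0],[0,[-0.014,0.028,-0.0245],0],[0,[-0.014,0.028,-0.0245],0]]'; python3 -m crank '[[0,[0,0,0],0]]'
```

```text
clock: 2.15
tool_pos: [0.5423, -0.0121, 0.1003]
eef_rot: [3.089, 0.569, 0.002]
force: [-0.7, 0.6, -0.0]
gripper_width: 0.0
grip_force: 0.0
clock: 2.28
tool_pos: [0.5423, -0.0116, 0.1003]
eef_rot: [3.089, 0.57, 0.002]
force: [-0.2, -0.1, -0.1]
gripper_width: -0.002
grip_force: 0.0
```

```bash
python3 -m crank '[[0,[0,0,-0.0015],0],[0,[0,0,-0.0015],0]]';python3 -m crank '[[0,[0,0,-0.001],0],[0,[0,0,-0.001],0]]'
```

```text
clock: 2.52
tool_pos: [0.542, -0.0112, 0.0985]
eef_rot: [3.089, 0.571, 0.001]
force: [-0.4, -0.5, 2.3]
gripper_width: -0.004
grip_force: 1.4
clock: 2.78
tool_pos: [0.5419, -0.0111, 0.0976]
eef_rot: [3.088, 0.572, 0.001]
force: [-0.6, -2.8, 5.4]
gripper_width: 0.002
grip_force: 2.6
```

```bash
python3 -m crank '[[0,[0.008,-0.0025,-0.001],0],[0,[0.026,-0.0045,-0.001],0],[0,[0.056,0.0013,-0.001],0],[0,[0.082,0.019,-0.001],0],[0,[0.100,0.042,0.025],0],[0,[0.105,0.03,0.06],0],[0,[0.10,-0.02,0.07],0],[0,[0.08,-0.07,0.07],0]]'; python3 - <<'E'
from m import *
c=np.array([.5685,.0637])
for i in range(4):
    t,im,h=snap("pics/a.png" if i==3 else None);print(t,red(h,c))
E
```

```text
clock: 3.78
tool_pos: [0.6234, -0.0811, 0.1681]
eef_rot: [3.088, 0.575, 0.005]
force: [0.2, -0.8, 0.1]
gripper_width: -0.001
grip_force: 0.0
3.775 (np.float64(-70.15504931191319), 21)
3.825 (np.float64(-61.46943360486432), 21)
3.875 (np.float64(-52.53394992455701), 30)
3.925 (np.float64(-44.097759075610774), 46)
```

View pics/a.png

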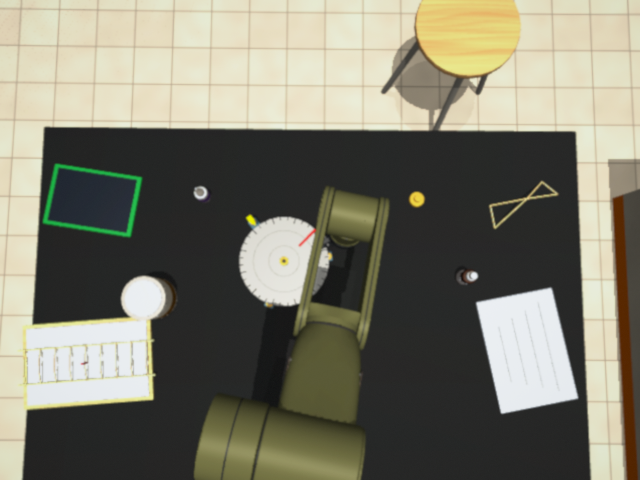

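The hand is clear and the disc turns at about 3 rad/s counterclockwise, with the red line at (308,237). I'll wait out the coast, then measure it.

```bash
W='x'; python3 -m crank '[[0,[0,-0.03,0],0],[0,[0,-0.03,0],0],[0,[0,-0.03,0],0],[0,[0,-0.03,0],0],[0,[0,-0.03,0],0],[0,[0,-0.03,0],0],[0,[0,-0.03,0],0],[0,[0,-0.03,0],0]]' >/dev/null
cat > look.py <<'E'
from m import *
c=np.array([.5685,.0637])
o=bot.get_obs();print(o['tool_pos'].round(4),o['force'].round(1))
for i in range(3):
    t,im,h=snap();print(round(t,3),red(h,c))
E
python3 look.py
python3 -m crank '[[0,[0,0,0],0],[0,[0,0,0],0],[0,[0,0,0],0],[0,[0,0,0],0],[0,[0,0,0],0],[0,[0,0,0],0],[0,[0,0,0],0],[0,[0,0,0],0]]' >/dev/null
python3 look.py
python3 -m crank '[[0,[0,0,0],0],[0,[0,0,0],0],[0,[0,0,0],0],[0,[0,0,0],0],[0,[0,0,0],0],[0,[0,0,0],0],[0,[0,0,0],0],[0,[0,0,0],0]]' >/dev/null
python3 look.py
```

```text
[ 0.6216 -0.1108  0.1672] [ 0.1 -0.1 -0.4]
4.975 (np.float64(126.7355768072475), 42)
5.025 (np.float64(134.48551858416408), 38)
5.075 (np.float64(141.89293289374277), 42)
[ 0.6216 -0.1108  0.1672] [ 0.4 -0.  -0.7]
6.125 (np.float64(-69.98701766987442), 45)
6.175 (np.float64(-63.58778241303393), 46)
6.225 (np.float64(-57.031443468755675), 46)
[ 0.6216 -0.1108  0.1672] [-0.   0.   0.3]
7.275 (np.float64(67.67463729070529), 46)
7.325 (np.float64(73.14283897702626), 44)
7.375 (np.float64(78.55096084096749), 43)
```

```bash
python3 -m crank '[[0,[0,0,0],0],[0,[0,0,0],0],[0,[0,0,0],0],[0,[0,0,0],0],[0,[0,0,0],0],[0,[0,0,0],0],[0,[0,0,0],0],[0,[-0.01,0.02,-0.01],0]]' >/dev/null
python3 -m crank '[[0,[-0.025,0.04,-0.02],0],[0,[-0.043,0.075,-0.035],0],[0,[-0.043,0.075,-0.042],0],[0,[-0.043,0.075,-0.044],0],[0,[-0.043,0.075,-0.044],0],[0,[-0.043,0.075,-0.044],0]]' >/dev/null
python3 look.py
```

```text
[ 0.5696 -0.0167  0.1137] [-0.3  0.9  0.5]
9.175 (np.float64(-113.2168485575074), 56)
9.225 (np.float64(-109.55854405184324), 28)
9.275 (np.float64(-105.88455490755841), 19)
```

```bash
python3 -m crank '[[0,[0,0,0],0],[0,[0,0,0],0],[0,[0,0,0],0],[0,[0,0,0],0],[0,[0,0,0],0],[0,[0,0,0],0],[0,[0,0,0],0],[0,[0,0,0],0]]' >/dev/null
python3 -m crank '[[0,[0,0,0],0],[0,[0,0,0],0],[0,[0,0,0],0],[0,[0,0,-0.003],0],[0,[0,0,-0.006],0],[0,[0,0,-0.008],0]]' >/dev/null
python3 look.py
```

```text
[ 0.5684 -0.0158  0.1048] [0.  0.3 0.4]
11.075 (np.float64(6.324936335858401), 46)
11.125 (np.float64(8.725690791169788), 49)
11.175 (np.float64(11.169525379779559), 46)
```

```bash
python3 -m crank '[[0,[0,0,-0.004],0],[0,[0,0,-0.0065],0],[0,[0,0,-0.0075],0],[0,[0,0,-0.0075],0],[0,[0,0,-0.0075],0]]'
python3 look.py
```

```text
clock: 11.85
tool_pos: [0.5689, -0.0158, 0.0981]
eef_rot: [3.089, 0.571, 0.001]
force: [-0.2, -0.5, 4.1]
gripper_width: -0.006
grip_force: 2.0
[ 0.5689 -0.0158  0.0981] [-0.2 -0.5  4.1]
11.85 (np.float64(23.522326646566544), 43)
11.9 (np.float64(23.522326646566544), 43)
11.95 (np.float64(23.447763206016226), 43)
```

```bash
python3 -m crank '[[0,[0,0,-0.0007],0],[0,[0.005,0.0002,-0.0007],0],[0,[0.010,0.0006,-0.0007],0],[0,[0.0155,0.0015,-0.0007],0],[0,[0.0205,0.0028,-0.0007],0],[0,[0.0207,0.0029,-0.0007],0],[0,[0.0207,0.0029,-0.0007],0]]'
python3 look.py
python3 -m crank '[[0,[0,0,0.001],0],[0,[0,0,0.006],0],[0,[0,0,0.03],0],[0,[0.02,-0.05,0.06],0],[0,[0.03,-0.10,0.06],0],[0,[0.03,-0.12,0.06],0],[0,[0.03,-0.12,0.06],0]]'
python3 - <<'E'
from m import *
c=np.array([.5685,.0637])
for i in range(2):
    t,im,hsv=snap("pics/b.png");print(t,red(hsv,c))
cv2.imwrite("pics/b2.png",cv2.resize(im[195:325,220:350,::-1],(560,560),interpolation=cv2.INTER_CUBIC))
h,s,v=cv2.split(hsv);y=pix((abs(h-28.)<7)&(s>140)&(v>100));w=ray(y,.1)-c;r=np.hypot(*w.T);a=np.degrees(np.arctan2(w[:,1],w[:,0]))
for lo in np.arange(.112,.165,.005):
    k=(r>=lo)&(r<lo+.005)&(abs(a-38)<20)
    if k.any():print(round(lo,3),k.sum(),a[k].mean().round(1),a[k].min().round(1),a[k].max().round(1))
E
```

```text
clock: 12.88
tool_pos: [0.5899, -0.0131, 0.0974]
eef_rot: [3.089, 0.571, 0.002]
force: [-0.2, -0.0, 5.5]
gripper_width: 0.006
grip_force: 2.9
[ 0.5899 -0.0131  0.0974] [-0.2 -0.   5.5]
12.875 (np.float64(38.93561527685868), 36)
12.925 (np.float64(38.894886819916394), 37)
12.975 (np.float64(38.894886819916394), 37)
clock: 13.9
tool_pos: [0.6181, -0.1337, 0.156]
eef_rot: [-3.088, -0.567, 0.003]
force: [-0.3, 0.4, -0.2]
gripper_width: -0.002
grip_force: 0.0
13.9 (np.float64(35.640622174090616), 37)
13.95 (np.float64(35.640622174090616), 37)
0.122 6 38.8 37.0 40.3
0.127 9 38.8 36.3 41.3
0.132 11 38.4 35.9 41.4
0.137 13 39.2 35.5 42.4
0.142 15 39.2 35.8 42.5
0.147 11 38.8 36.3 41.8
```

View pics/b2.png

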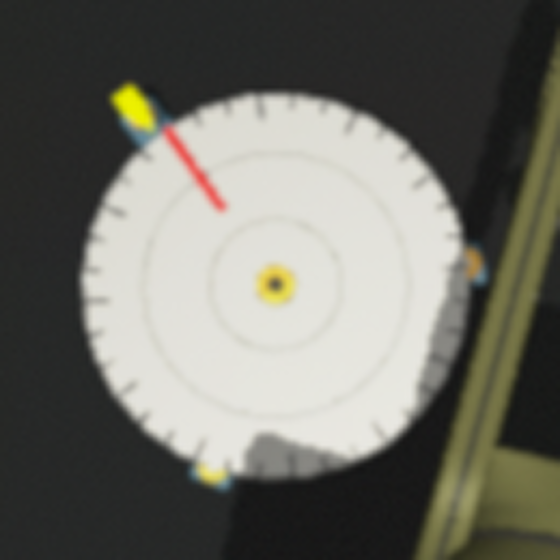

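The crop shows the red line stopped at (170,130), a few degrees clockwise of the pointer at (135,108). It slipped back on lift-off, so I'll draw it on a little and lift more gently.

```bash
python3 -m crank '[[0,[-0.02,0.05,-0.02],0],[0,[-0.035,0.1,-0.035],0],[0,[-0.043,0.12,-0.045],0],[0,[-0.043,0.12,-0.05],0],[0,[-0.043,0.12,-0.052],0],[0,[-0.043,0.12,-0.052],0]]'
python3 look.py
python3 -m crank '[[0,[0,0,-0.003],0],[0,[0,0,-0.0045],0],[0,[0,0,-0.0055],0],[0,[0,0,-0.0065],0],[0,[0,0,-0.0065],0]]'
python3 look.py
```

```text
clock: 14.75
tool_pos: [0.5773, -0.014, 0.1053]
eef_rot: [3.089, 0.57, 0.002]
force: [0.7, -0.0, 0.3]
gripper_width: 0.002
grip_force: 0.0
[ 0.5773 -0.014   0.1053] [ 0.7 -0.   0.3]
14.75 (np.float64(35.640622174090616), 37)
14.8 (np.float64(35.640622174090616), 37)
14.85 (np.float64(35.640622174090616), 37)
clock: 15.52
tool_pos: [0.5766, -0.013, 0.0988]
eef_rot: [3.089, 0.571, 0.001]
force: [0.1, -1.6, 2.2]
gripper_width: -0.001
grip_force: 1.1
[ 0.5766 -0.013   0.0988] [ 0.1 -1.6  2.2]
15.525 (np.float64(35.949170751756064), 38)
15.575 (np.float64(35.949170751756064), 38)
15.625 (np.float64(35.949170751756064), 38)
```

```bash
python3 -m crank '[[0,[0,0,-0.001],0],[0,[0.002,0.0002,-0.001],0],[0,[0.0041,0.0005,-0.001],0],[0,[0.0041,0.0005,-0.001],0]]' >/dev/null
python3 look.py
python3 -m crank '[[0,[0,0,0.0005],0],[0,[0,0,0.001],0],[0,[0,0,0.0015],0],[0,[0,0,0.002],0],[0,[0,0,0.0025],0],[0,[0,0,0.003],0],[0,[0,0,0.004],0],[0,[0,0,0.005],0]]' >/dev/null
python3 look.py
```

```text
[ 0.5811 -0.0123  0.0978] [-0.3 -1.   4.8]
16.175 (np.float64(39.414250615431484), 36)
16.225 (np.float64(39.13748908358664), 37)
16.275 (np.float64(39.13748908358664), 37)
[ 0.5802 -0.0123  0.1024] [-0.9 -0.5 -0.3]
17.325 (np.float64(38.47665599757769), 38)
17.375 (np.float64(38.47665599757769), 38)
17.425 (np.float64(38.47665599757769), 38)
```

The line now stands at 38.5°, and the pointer is at about 38.9°. I'll clear the hand and check.

```bash
python3 -m crank '[[0,[0,0,0.01],0],[0,[0,0,0.03],0],[0,[0.02,-0.04,0.06],0],[0,[0.03,-0.09,0.07],0],[0,[0.03,-0.12,0.07],0],[0,[0.03,-0.12,0.07],0],[0,[0.03,-0.12,0.07],0],[0,[0.03,-0.12,0.07],0]]'
python3 look.py
python3 -c "
from m import *
t,im,h=snap();cv2.imwrite('pics/c.png',cv2.resize(im[195:325,220:350,::-1],(560,560),interpolation=cv2.INTER_CUBIC))"
```

```text
clock: 18.48
tool_pos: [0.6101, -0.1312, 0.1725]
eef_rot: [-3.088, -0.573, 0.001]
force: [-0.3, -0.1, -0.8]
gripper_width: 0.002
grip_force: 0.0
[ 0.6101 -0.1312  0.1725] [-0.3 -0.1 -0.8]
18.475 (np.float64(38.47665599757769), 38)
18.525 (np.float64(38.47665599757769), 38)
18.575 (np.float64(38.47665599757769), 38)
```

View pics/c.png

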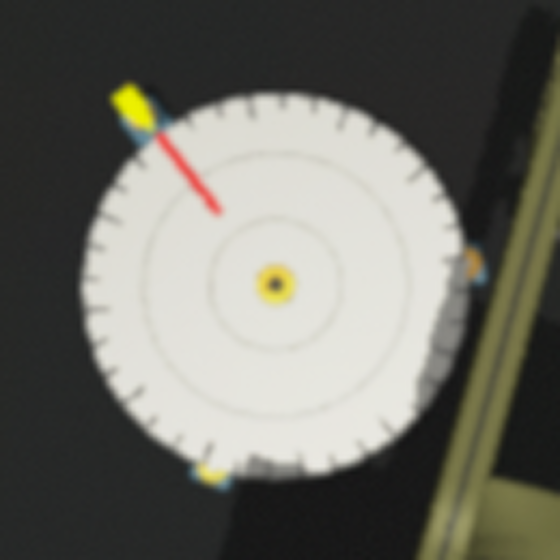

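The red line's outer end at (158,135) now meets the pointer tip at about (155,130). The disc is still and the hand is clear.

```bash
python3 -c "
from cell import bot
print(bot.finish_job())"
```

```text
the job is handed in; nothing more can be done
None
```

I flicked the disc to about 3 rad/s and let it coast untouched for about 8 s. I then braked it with a fingertip while it was still turning and left it standing with the red line within about 0.5° of the pointer, my hand clear, and handed the job in; the judge gave no verdict.

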